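Clamp the shower cap case in the click-stop clip

ROBOT

A 7-joint arm with a two-finger parallel gripper is mounted at the origin on the work surface. World frame = base frame: x ahead of the robot, y to its left, z up, the work surface at z = 0. Lengths are in mm, angles in rad, forces in N, time in s.
With the tool pointing down it reaches from about 400 to 875 mm from the base axis. Payload 19.3 kg.
Tool frame: the origin (TCP) lies at the very end of the fingers, on their centre line; the grasp point (between the pads) lies 19 mm behind it (grip_point_offset is the z of the grasp point in the tool frame, in mm); z points along the fingers, y is the line along which they close (so a half turn about z gives the same grasp; the last joint's range is limited). The gripper opens to 85 mm and grips with 20 to 120 N. Pads are 22 mm wide; open, the fingers measure 114 mm over their backs; the gripper's body (76 mm by 85 mm) begins 54 mm behind the grasp point. The pads swing forward as they close: fully open they stand 13 mm farther back than shut.
Start: joints at [1.174, 0.521, -0.036, 1.599, 0.021, 1.021, -0.113], TCP at [200.606, -591.922, 231.291] pointing down, gripper open.
Joint ranges: [-2.91, 2.91], [-0.3, 2.13], [-1.5, 1.42], [0.17, 2.43], [-1.26, 4.41], [0.16, 1.93], [-2.52, 2.52]. Speed limits (rad/s): [1.89, 1.89, 2.39, 2.39, 3.01, 3.01, 3.01].

INTERFACE

Orientations are given as a 3x3 rotation matrix whose columns are the frame's x, y, z axes.
In Python, from workcell import movep, movel, goto_joints, open_gripper, clamp, wait, inverse_kinematics, read_state, camera, PlanningError, finish_job, grip_point_offset gives the robot as it stands. Calls block until the motion is done:
- movep(position, orientation): joint-space move of the TCP to a pose.
- movel(position, frame=None, max_speed=150, guard=None): straight line of the TCP; frame=None keeps the orientation; max_speed is the mean speed in mm/s. With guard (N) it stops when the force on the tool has changed by that much, and returns True; else False.
- goto_joints(angles): joint-space move.
- open_gripper() and clamp(): open the fingers fully, or close them until they stop; the grip force is fixed at half the most.
- wait(seconds).
- inverse_kinematics(position, orientation): joint angles nearest the present ones, or None.
- read_state(): the state.
- camera(name): name is "scene" or "top" or "wrist"; returns a dict with "image" (384x512x3 uint8, blue, green, red), "range_z" (384x512 float32, mm along the optical axis (not along the pixel's ray), 0 where there is no reading), "fx", "fy", "cx", "cy" (pixels), "cam_to_world" (4x4, takes a point from camera to world coordinates). Camera axes: x right, y up, looking along -z (the intrinsics and any distortion apply to the point x, -y, -z); pixel columns grow to the right and rows downward; lengths in mm; the calibration is good to about 2 mm. A picture is of the moment at which its call begins.
A pose or a line that the arm cannot do raises PlanningError and nothing moves.
- finish_job(): hands the job in; it is judged then, once.
The state is a dict: "time": time; "qpos": joint angles; "qvel": joint speeds; "joint_efforts": joint torques, N m; "eef_pos": TCP position; "tool_rot": TCP orientation; "ft_force": force on the tool from outside, world axes, zero at the start; "torque": the same for the moment, N m; "finger_gap": finger opening in mm; "gripper_force": force on a finger pad.
Only numpy, scipy, OpenCV 4.12 (cv2) and the standard library are available. Lean on these libraries where they do the work, as an engineer would, in place of code of your own. Each camera call takes 0.05 s, during which the arm holds its last target. There are 200 camera calls.

TASK

Slide the flat shower cap case endways onto the clip's rest, straight and fully home against the back post, let go of it, and then turn the knob on top clockwise until its clutch gives way with a click, and stop there so that the case stays firmly clamped. Be gentle: do not press the case hard and do not turn on past the second click, or the clutch binds and the case cracks; leave the other things on the shelf where they are.

Things in the scene. Friction and masses are not known exactly. Their poses are not given: they have to be found in the camera images.
- case_mid (a point): shower cap case: flat closed white plastic box, rounded edges, thin grey seam, grey panel on top; 130 long (its x) x 56 wide (y) x 24 high (z), 70 to 120 g, loose on the shelf to the left or right of the clip. This point is its centre, half-way up. Either end may go in first.
- case: the same case; origin at the centre of its underside.
- rest: the clip's rest: fixed grey plastic plate, 70 wide (y), top 6 mm above the shelf, no side guides. Origin on the shelf under the knob's axis; x points from the open mouth to the back post. The plate reaches from x = -110 to +45 mm. A case fully home has its centre at x = -40, y = 0 mm in this frame.
- post_face (a point): fixed, on the front face of the clip's aluminium back post (44 mm wide, 58 mm high): 25 mm behind the knob's axis, 18 mm above the shelf; x as for the rest. The case's end butts here. An arm 36 mm wide runs from the post forward to 16 mm before the knob's axis, its underside 46 and top 58 mm above the shelf.
- pad_above (a point): fixed, on the knob's axis at the arm's underside, 46 mm above the shelf. Below it, on the same axis, hangs the rubber pressing pad, 28 mm across, its rim bevelled. At the start the pad is 2 to 8.5 mm above the top of a case lying flat on the rest; how much differs each time and is not told.
- knob_grip (a point): fixed point on the knob's vertical axis, 80 mm above the shelf; x as for the rest. The knob: round, ribbed, white plastic, 36 mm across, from 66 to 94 mm above the shelf (stays at that height), a dark line on its top; can be gripped at any angle. Clockwise from above lowers the pad 5 mm per rad, at about 0.14 N m; the thread holds when let go.
- knob_top (a point): fixed, centre of the knob's top, 94 mm above the shelf. The pad meets the case after 0.4 to 1.8 rad (at times two grasps); within 0.2 rad the torque climbs to about 0.25 N m (clamping at 24 to 30 N) and the clutch slips, clicking (0.05 N m ripple) every 0.25 rad; after 0.5 rad of slip it binds. Read at rest between small steps the torque is offset, but still rises 0.1 N m from running to slipping.
- mug: white ceramic mug, 82 mm across, 95 high; leave alone. Origin at its underside.
- swab_pot: clear round pot, 70 mm across, 70 high; leave alone. Origin at its underside.
- tweezer: steel tweezer, 100 mm long, 8 high; leave alone. Origin at its underside.
- comb: black comb, 150 mm long, 6 high; leave alone. Origin at its underside.
- soap: bar of soap, 85 x 55 x 28 mm; leave alone. Origin at its underside.
- balm_tin: lidded round tin of lip balm, 51 mm across, 18 high, on the other side of the clip than the case; leave alone. Origin at its underside.
Not all that is in view belongs to the job. What is shaped like the part that bears post_face but turquoise or yellow is not meant.

How it is judged:
By the outcome, as a careful person would: the job done as asked, in the order asked, and still so for the second after the job is handed in, with the robot touching nothing.
It also fails if it takes over 72 s, if anything falls off the work surface, if the arm or the gripper's body presses on something with over 40 N, if the wrist force passes 120 N, or if a joint passes its speed limit or range.

## Working session

There is one attempt and no reset: what is moved stays moved. The work goes in short steps, each a Python script; the robot and the scene stay as the last script left them, time stands still between calls to the robot, and variables do not carry over. Pictures are saved under pics/ and viewed, at most 13 in all, crops included, and the job is handed in when it is done.

```bash
mkdir -p pics; ls
cat > h.py <<'E'
import numpy as np, cv2
from workcell import *
def P(c,u,v,r=1):
    z=c["range_z"][v-r:v+r+1,u-r:u+r+1]; z=np.median(z[z>0]) if (z>0).any() else 0
    p=np.array([(u-c["cx"])/c["fx"]*z,-(v-c["cy"])/c["fy"]*z,-z,1]); return (c["cam_to_world"]@p)[:3]
def cloud(c):
    z=c["range_z"].astype(float); v,u=np.indices(z.shape)
    p=np.stack([(u-c["cx"])/c["fx"]*z,-(v-c["cy"])/c["fy"]*z,-z,np.ones_like(z)],-1)@c["cam_to_world"].T
    return p[...,:3]
E
python3 - <<'E'
from h import *
import pickle
a=camera("top");b=camera("scene")
pickle.dump((a,b),open("c0.pkl","wb"))
for c,n in((a,"top"),(b,"scene")):
    print({k:v for k,v in c.items() if k not in("image","range_z")})
    cv2.imwrite(f"pics/{n}0.png",cv2.resize(c["image"],(800,600)))
print(read_state()["time"],grip_point_offset)
E
```

```text
pics
{'fx': 358.65078820511235, 'fy': 358.65078820511235, 'cx': 258.48577512545484, 'cy': 193.82683327899537, 'cam_to_world': array([[ 2.52201443e-02,  9.94937462e-01, -9.72799634e-02,
         4.18493303e+02],
       [-9.99676358e-01,  2.47756498e-02, -5.77467216e-03,
        -2.04841887e+01],
       [-3.33526336e-03,  9.73941176e-02,  9.95240304e-01,
         1.11541563e+03],
       [ 0.00000000e+00,  0.00000000e+00,  0.00000000e+00,
         1.00000000e+00]])}
{'fx': 433.2433981194143, 'fy': 433.2433981194143, 'cx': 257.4647878193672, 'cy': 189.4332762847286, 'cam_to_world': array([[-7.73648733e-01, -3.15834181e-01,  5.49287182e-01,
         1.10557240e+03],
       [ 6.33455779e-01, -4.04956862e-01,  6.59350980e-01,
         6.75903101e+02],
       [ 1.41920370e-02,  8.58055190e-01,  5.13361351e-01,
         6.46749562e+02],
       [ 0.00000000e+00,  0.00000000e+00,  0.00000000e+00,
         1.00000000e+00]])}
0.1 -18.700000000000003
```

View pics/top0.png

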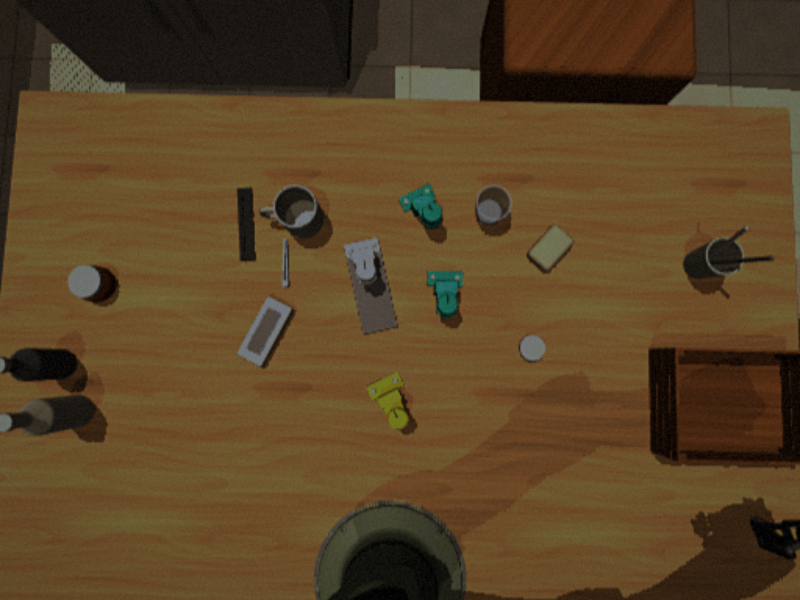

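View pics/scene0.png

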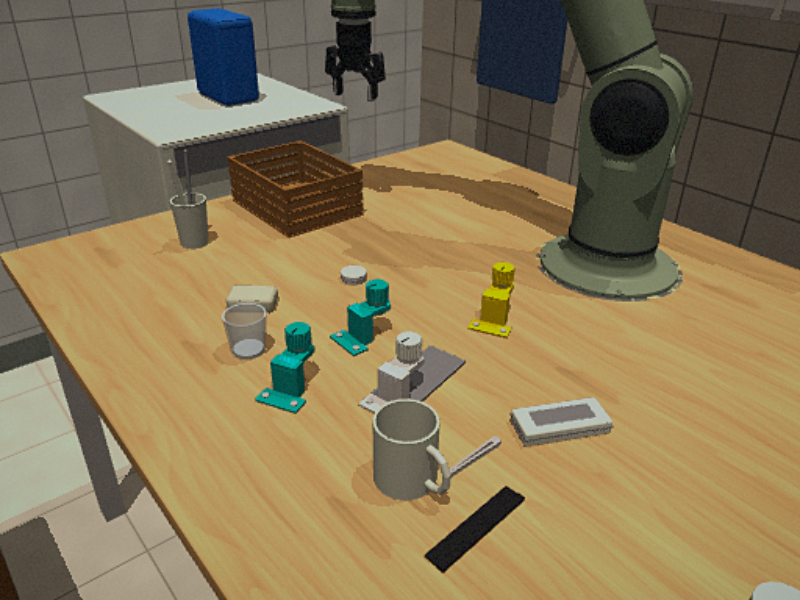

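Candidates (in the 800 px top view): clips at (366,262) grey with the rest, (425,208) and (447,295) turquoise, and (392,400) yellow. White things at (265,330) case, (532,348) tin and (550,248) soap. I choose the grey clip and the case at (265,330), and check both in a crop with point-cloud measurements.

Run:
```python
from h import *
import pickle
a,b=pickle.load(open("c0.pkl","rb"))
im=a["image"]
cv2.imwrite("pics/crop.png",cv2.resize(im[145:245,145:265],(780,650*1))[:600] if 0 else cv2.resize(im[145:240,145:270],(790,600),interpolation=cv2.INTER_CUBIC))
c=cloud(a); 
x,y,z=c[...,0],c[...,1],c[...,2]
def rect(m):
    p=c[m][:,:2].astype(np.float32); return cv2.minAreaRect(p),len(p),np.median(c[m][:,2])
w=lambda u0,u1,v0,v1:(np.indices(z.shape)[1]*800/512>u0)&(np.indices(z.shape)[1]*800/512<u1)&(np.indices(z.shape)[0]*800/512>v0)&(np.indices(z.shape)[0]*800/512<v1)
print("case",rect(w(225,305,285,375)&(z>14)))
box=w(335,410,230,340)
print("rest",rect(box&(z>3.5)&(z<9)))
for lo,hi in((40,75),(80,110)): print("clip",lo,rect(box&(z>lo)&(z<hi)),c[box&(z>lo)&(z<hi)].mean(0))
for n,u,v in(("tq1",447,300),("tq2",430,215),("yel",398,418),("table",320,400),("mug",297,210),("tin",532,348)): print(n,P(a,int(u*.64),int(v*.64)))
cb=cloud(b); X,Y,Z=cb[...,0],cb[...,1],cb[...,2]
```

```text
case (((417.1412048339844, 145.88571166992188), (305.38165283203125, 132.1556396484375), 67.0648193359375), 812, np.float64(24.169229348558588))
rest (((562.0086059570312, 49.8192253112793), (217.43263244628906, 147.1983184814453), 1.192440152168274), 983, np.float64(5.867008134081061))
clip 40 (((591.5438842773438, 62.046669006347656), (68.6753158569336, 43.4482421875), 15.564920425415039), 156, np.float64(57.64597772082743)) [601.80142066  64.47742002  57.94742257]
clip 80 (((578.5462646484375, 59.63057327270508), (35.353946685791016, 36.25169372558594), 57.34283447265625), 134, np.float64(93.67607215281436)) [578.05262895  58.98014345  93.49650616]
tq1 [525.46712727 -93.10129701  94.73745363]
tq2 [685.50025187 -58.36385785  93.65938344]
yel [311.84018639  -7.18280899  94.34280552]
table [3.31369524e+02 1.48577121e+02 1.49315276e-01]
mug [711.23082475 206.97197195   7.17991463]
tin [ 445.70505852 -265.02853099   16.6660289 ]
```

View pics/crop.png

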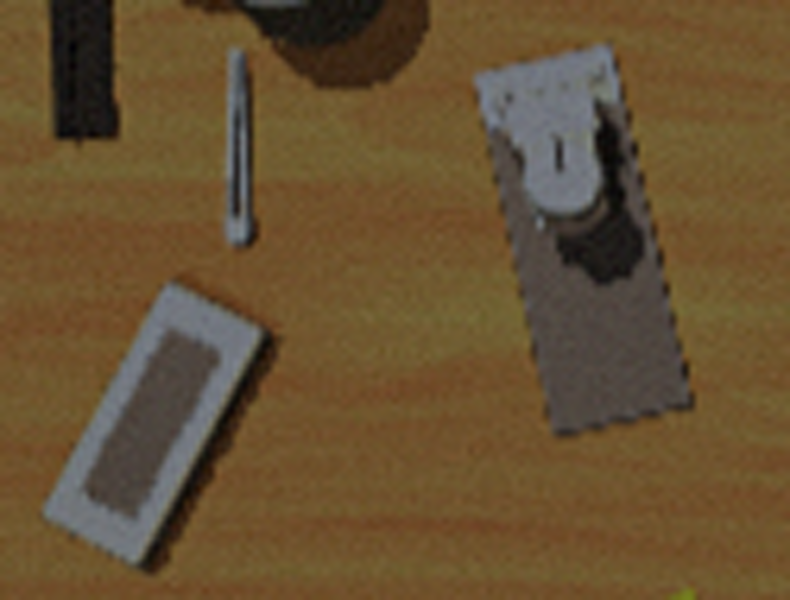

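The crop confirms a white case with a grey panel, centred about (157,425), and a grey clip with knob (560,165) and mouth edge (555,435)-(692,405). Next I'll measure the corners by ray-plane.

```bash
cat >> h.py <<'E'
def ray(c,u,v,h):
    d=c["cam_to_world"][:3,:3]@np.array([(u-c["cx"])/c["fx"],-(v-c["cy"])/c["fy"],-1]); o=c["cam_to_world"][:3,3]
    return (o+d*(h-o[2])/d[2])[:2]
E
python3 - <<'E'
from h import *
import pickle
a,b=pickle.load(open("c0.pkl","rb"))
R=lambda x,y,h: ray(a,145+x/6.32-.5,145+y/6.316-.5,h)
print("case");k=[R(*p,24) for p in((172,282),(270,330),(145,570),(43,515))]
print(np.round(k),np.mean(k,0)); e=(k[0]+k[1]-k[2]-k[3])/2; print(np.linalg.norm(e),np.arctan2(e[1],e[0]))
print("rest");k=[R(*p,6) for p in((475,75),(612,45),(692,405),(555,435))]
e=(k[0]+k[1]-k[2]-k[3])/2; print(np.round(k),np.linalg.norm(e),np.arctan2(e[1],e[0]),"origin from front",(k[2]+k[3])/2+e/np.linalg.norm(e)*110)
print("knob",R(560,165,94))
# cloud-based
from scipy.ndimage import label,binary_erosion
c=cloud(a);z=c[...,2]
def blob(m,u,v):
    l,_=label(m); m=l==l[v,u]; p=c[m]; r=cv2.minAreaRect(p[:,:2].astype(np.float32)); 
    q=p[:,:2]-p[:,:2].mean(0); w,V=np.linalg.eigh(q.T@q); d=V[:,1]*np.sign(V[0,1]); return m.sum(),p.mean(0),r,np.arctan2(d[1],d[0])
print(blob((z>20)&(z<28),170,212)); print(blob((z>3.5)&(z<8.5),int(145+620/6.32),int(145+350/6.32))); print(blob((z>89)&(z<99),int(145+560/6.32),int(145+175/6.32)))
E
```

```text
case
[[533. 252.]
 [511. 203.]
 [394. 258.]
 [419. 308.]] [464.14062431 255.51539165]
128.1418443504518 -0.44880605330849493
rest
[[642. 111.]
 [659.  43.]
 [481.  -1.]
 [464.  65.]] 183.70100106186229 0.24772314761258793 origin from front [579.03456297  58.97969293]
knob [583.64478043  60.2150698 ]
(np.int64(730), array([464.97824699, 257.76262501,  24.16978327]), ((465.1828918457031, 257.6997375488281), (56.18033981323242, 129.32803344726562), 64.12882995605469), np.float64(-0.4414640607851446))
(np.int64(183070), array([607.53803334,   4.83931314, -85.27855904]), ((820.011474609375, 14.70166015625), (1722.113525390625, 2822.56884765625), 1.416025996208191), np.float64(-1.497685282295645))
(np.int64(128), array([578.44351621,  59.48592446,  93.91939872]), ((578.3974609375, 60.594383239746094), (34.92189407348633, 34.90491485595703), 47.36951446533203), np.float64(1.4816166894593443))
```

```bash
cat >> h.py <<'E'
def O(yaw):
    c,s=np.cos(yaw),np.sin(yaw); return np.array([[c,s,0],[s,-c,0],[0,0,-1.]])
def best(pos,yaw):
    js=[(y,inverse_kinematics(pos,O(y))) for y in(yaw,yaw+np.pi)]
    return js
E
python3 - <<'E'
from h import *
import pickle
rest=np.array([578.5,59.4]);ry=.248;case=np.array([465,257.5]);cy=-.445
U=lambda y:np.array([np.cos(y),np.sin(y)])
for n,p,y in(("clip",rest,ry),("slide",rest-80*U(ry),ry),("case",case-40*U(cy),cy)):
    for yy,j in best([*p,150],y): print(n,yy,None if j is None else np.round(j,2))
movep([*(rest-60*U(ry)),330],O(ry))
s=read_state();print(s["time"],s["qpos"])
a=camera("wrist");pickle.dump(a,open("w1.pkl","wb"));cv2.imwrite("pics/w1.png",cv2.resize(a["image"],(800,600)))
E
```

```text
clip 0.248 [ 0.04  0.57 -0.35  1.78  0.25  0.84 -1.75]
clip 3.3895926535897933 [ 0.38  0.69 -0.86  1.76  0.62  0.98  1.09]
slide 0.248 [ 0.11  0.47 -0.4   1.98  0.26  0.75 -1.77]
slide 3.3895926535897933 [ 0.45  0.58 -0.88  1.96  0.58  0.87  1.08]
case -0.445 [-1.12  0.53  0.59  2.   -0.43  0.74 -2.28]
case 2.6965926535897933 [ 0.06  0.66 -1.05  1.94  0.71  0.96 -0.21]
2.65 [ 0.27515261  0.30668498 -0.60325489  1.71511081  0.18656234  1.17791297
 -1.70203926]
```

View pics/w1.png

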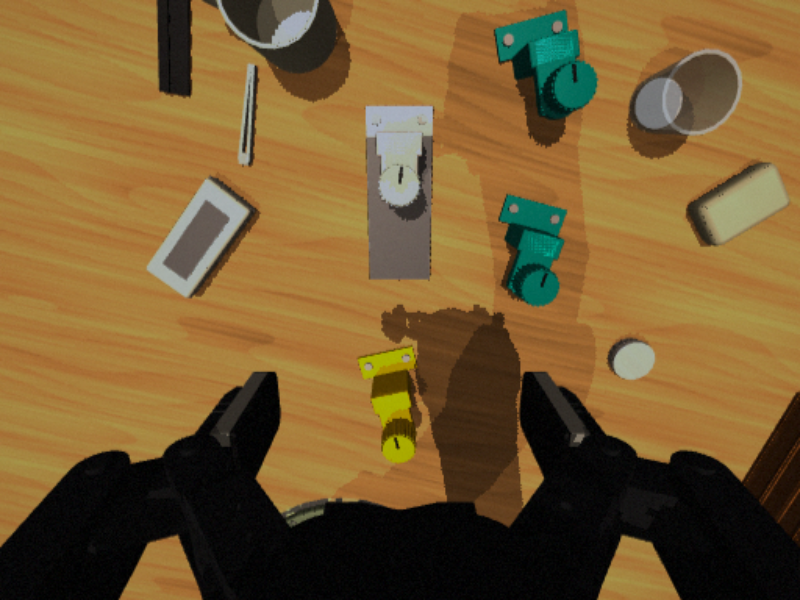

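The wrist view shows the clip square in the image, with the mouth edge (369..431,279), back edge y=106 and knob at (400,185). The case corners are (210,178),(257,212),(188,297),(148,266) and the yellow flange is at (388,355).

Run:
```python
from h import *
import pickle
from scipy.ndimage import label
a=pickle.load(open("w1.pkl","rb"))
R=lambda x,y,h: ray(a,x*.64,y*.64,h)
k=[R(*p,24) for p in((210,178),(257,212),(188,297),(148,266))];print("case",np.mean(k,0))
k=[R(*p,6) for p in((366,106),(433,106),(431.5,279),(369,279))]
e=(k[0]+k[1]-k[2]-k[3])/2;n=np.linalg.norm(e);print(np.round(k),n,np.arctan2(e[1],e[0]),(k[2]+k[3])/2+e/n*110, "w",np.linalg.norm(k[2]-k[3]),np.linalg.norm(k[0]-k[1]))
print("knob",R(400,185,94),"yflange",R(386,348,4),R(358,358,4),R(414,348,4),"ypost",P(a,int(392*.64),int(383*.64)))
c=cloud(a);z=c[...,2]
def blob(m,x,y):
    l,_=label(m); u,v=int(x*.64),int(y*.64); m=l==l[v,u]; p=c[m]; r=cv2.minAreaRect(p[:,:2].astype(np.float32))
    q=p[:,:2]-p[:,:2].mean(0); w,V=np.linalg.eigh(q.T@q); d=V[:,1]*np.sign(V[0,1]); return m.sum(),p.mean(0),r,np.arctan2(d[1],d[0])
print(blob((z>20)&(z<28),198,238)); print(blob((z>3.2)&(z<9),400,250)); print(blob((z>89)&(z<99),400,188)); print(blob((z>52)&(z<64),400,145))
```

```text
case [465.71454975 252.5670646 ]
[[641. 109.]
 [658.  43.]
 [480.  -5.]
 [463.  65.]] 184.11279205603807 0.25211699973184687 [577.90299607  57.417595  ] w 72.58044783982162 68.83321593295435
knob [577.64378726  57.37005412] yflange [381.32382039  25.25983222] [359.66850422  55.73723253] [389.74308494  -8.14184702] ypost [352.00990388  11.62645578  33.02371903]
(np.int64(2457), array([466.30501371, 255.75342265,  23.75727033]), ((463.6731262207031, 257.22088623046875), (55.9801025390625, 129.3963623046875), 63.861839294433594), np.float64(-0.4508168257044825))
(np.int64(3290), array([555.64515206,  53.0681921 ,   5.78978153]), ((560.6101684570312, 54.254127502441406), (183.45411682128906, 70.03562927246094), 14.283475875854492), np.float64(0.2483678118996607))
(np.int64(567), array([577.69750986,  58.64157976,  93.74392636]), ((577.4833984375, 58.78775405883789), (36.73334503173828, 36.50938034057617), 60.66061782836914), np.float64(0.5608531862922449))
(np.int64(643), array([608.53035321,  66.1244757 ,  57.80311217]), ((604.3485107421875, 65.52146911621094), (37.72700119018555, 44.01224899291992), 13.955363273620605), np.float64(-1.3465109331163734))
```

```bash
cat >> h.py <<'E'
rest=np.array([578.0,58.7]);ry=.2495;case=np.array([464.5,257.3]);cy=-.449
U=lambda y:np.array([np.cos(y),np.sin(y)])
RP=lambda x,y=0: rest+x*U(ry)+y*np.array([-np.sin(ry),np.cos(ry)])
def S(m=""):
    s=read_state();print(m,round(s["time"],2),np.round(s["eef_pos"],1),"F",np.round(s["ft_force"],1),"T",np.round(s["torque"],3),"gap",round(s["finger_gap"],1),round(s["gripper_force"],1));return s
E
python3 - <<'E'
from h import *
import pickle
g=case-42*U(cy); o=O(cy+np.pi)
movep([*g,120],o); S()
print(movel([*g,2.5],max_speed=80,guard=8)); S("down")
clamp(); S("clamp")
movel([*g,60],max_speed=80); S("lift")
movep([*RP(-97-42),60],O(ry+np.pi)); S("mouth")
a=camera("wrist");pickle.dump(a,open("w2.pkl","wb"));cv2.imwrite("pics/w2.png",cv2.resize(a["image"],(800,600)))
E
```

```text
4.06 [427.4 275.  120.3] F [0.2 0.4 0.4] T [0.027 0.017 0.04 ] gap 85.8 0.0
False
down 5.67 [426.9 275.6   2.8] F [ 0.1 -0.5 -0.9] T [ 0.011  0.003 -0.001] gap 85.3 0.0
clamp 6.09 [426.8 275.6   3. ] F [-2.1 -2.8 11.1] T [-0.475  0.368  0.028] gap 54.4 62.6
lift 6.96 [426.5 275.3  59.7] F [ 0.3 -0.4 -1.1] T [-0.032  0.     0.011] gap 54.5 63.3
mouth 7.98 [442.8  24.   59.7] F [-5.9 -6.9 -1.5] T [-1.374  1.26  -0.645] gap 54.7 113.8
```

View pics/w2.png

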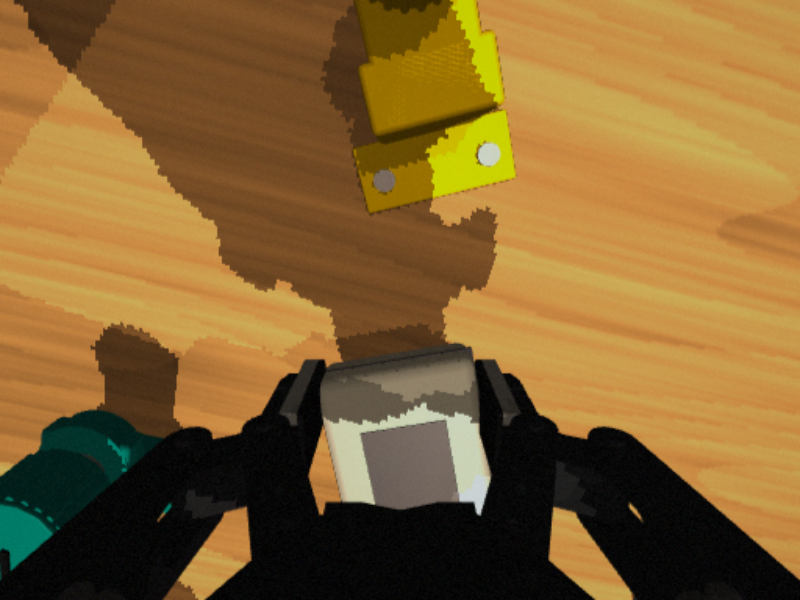

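The case is skewed about 10° in the grip at (400,430), and there is some side force. I'll look from outside.

Run:
```python
from h import *
import pickle
wait(.3);S()
a=camera("scene");pickle.dump(a,open("s2.pkl","wb"));cv2.imwrite("pics/s2.png",cv2.resize(a["image"][150:330,170:410],(800,600),interpolation=cv2.INTER_CUBIC))
```

```text
8.33 [442.7  24.3  59.7] F [-4.6 -7.9 -2.1] T [-1.694  1.21  -0.846] gap 54.8 113.2
```

View pics/s2.png

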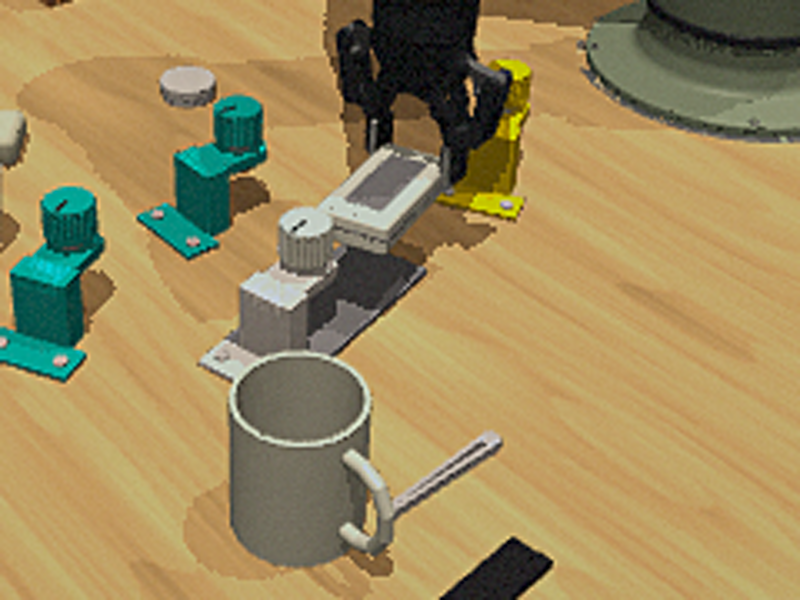

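The case's front corner is touching the knob at (330,215), because the joint-space move swung it in. I'll back off straight along the rest's axis and look again.

Run:
```python
from h import *
import pickle
movel([*RP(-175),60],max_speed=80);wait(.2);S()
a=camera("wrist");b=camera("top");pickle.dump((a,b),open("w3.pkl","wb"))
cv2.imwrite("pics/w3.png",np.hstack([cv2.resize(a["image"],(400,300)),cv2.resize(b["image"][150:250,180:313],(400,300))]))
from scipy.ndimage import label
s=read_state()
c=cloud(b);l,_=label((c[...,2]>89)&(c[...,2]<99)); m=l==l[int(145+175/6.32),int(145+560/6.32)]; print("knob",c[m].mean(0))
c=cloud(a);z=c[...,2];print(np.round([P(a,int(x),int(y)) for x,y in((225,265),(290,260),(225,300),(300,300))],1))
```

```text
9.18 [408.8  15.7  60. ] F [ 0.3  0.  -1.9] T [-0.024  0.04   0.047] gap 54.8 115.6
knob [578.97284825  59.25446064  93.95014004]
[[416.4   0.7  78.6]
 [404.7  33.5  78.9]
 [436.1   5.3  81.6]
 [425.7  45.1  82. ]]
```

View pics/w3.png

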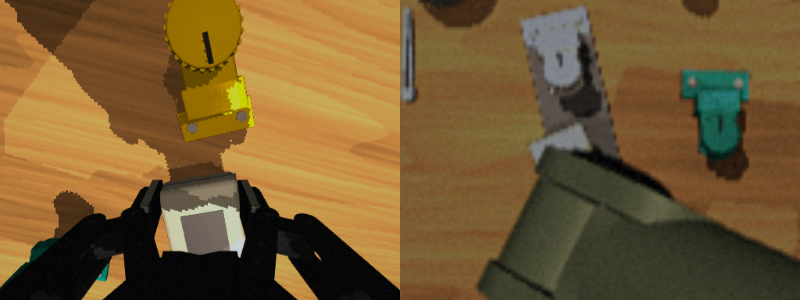

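The force is gone, but the case is still a little skewed in the grip. I'll set it down in the free area, release, remeasure and regrasp with the tool already at the rest's yaw.

Run:
```python
from h import *
import pickle
from scipy.ndimage import label
p=np.array([390,170.])
movel([*p,60],max_speed=120)
print(movel([*p,3],max_speed=50,guard=4));S("down")
open_gripper();S("open")
movel([*(p+[-20,0]),200],max_speed=150);S("up")
a=camera("wrist");pickle.dump(a,open("w4.pkl","wb"))
cv2.imwrite("pics/w4.png",a["image"])
c=cloud(a);z=c[...,2]
l,n=label((z>20)&(z<28));
for i in range(1,n+1):
    m=l==i
    if m.sum()>300:
        q=c[m];r=cv2.minAreaRect(q[:,:2].astype(np.float32));print(m.sum(),q.mean(0),r)
```

```text
True
down 11.72 [390.2 170.1   6.2] F [ 1.5 -1.6 10.7] T [-0.363 -0.051 -0.033] gap 54.9 116.8
open 12.14 [389.5 169.8   6.1] F [-0.2 -0.1 -0.2] T [ 0.044  0.026 -0.001] gap 85.5 0.0
up 13.59 [369.8 169.9 199.5] F [-0.1  0.5 -0.4] T [-0.025  0.004 -0.005] gap 85.1 0.0
3779 [435.98809757 189.19001899  23.81808199] ((440.21771240234375, 190.77235412597656), (129.28250122070312, 55.82496643066406), 23.412322998046875)
```

View pics/w4.png

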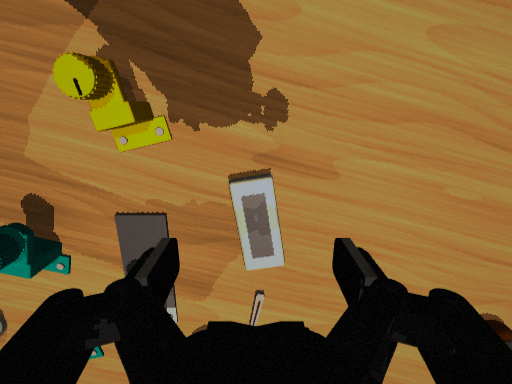

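The case is now at (440,191), yaw 0.409, seen whole at (257,222) with size 129x56. I'll grasp it along that yaw.

Run:
```python
from h import *
import pickle
yaw=.4086;g=np.array([440.2,190.8])-42*U(yaw)
movep([*g,60],O(yaw+np.pi))
movel([*g,2.5],max_speed=70,guard=8);S("down");clamp();S("clamp")
movel([*g,50],max_speed=80)
movel([*g,50],frame=O(ry+np.pi),max_speed=60);S("rot")
movel([*RP(-155),50],max_speed=100);wait(.2);S("mouth")
movel([*RP(-155),14],max_speed=60)
print(movel([*RP(-155),7.5],max_speed=15,guard=2.5));S("low")
a=camera("wrist");b=camera("scene");pickle.dump((a,b),open("w5.pkl","wb"))
cv2.imwrite("pics/w5.png",np.hstack([cv2.resize(a["image"],(400,300)),cv2.resize(b["image"][180:300,200:360],(400,300))]))
```

```text
down 15.24 [401.8 174.2   2.8] F [-0.4  0.1 -0. ] T [ 0.032 -0.005 -0.014] gap 85.6 0.0
clamp 15.66 [401.8 174.1   3. ] F [-2.  -2.  15.1] T [-0.473  0.467 -0.068] gap 54.5 61.2
rot 16.71 [401.5 174.1  49.7] F [ 0.5 -0.9 -1. ] T [-0.002  0.04   0.029] gap 54.7 63.3
mouth 18.62 [427.8  20.7  50. ] F [-0.   0.2 -1.2] T [-0.022  0.049 -0.007] gap 55.0 63.3
True
low 19.76 [427.8  20.3   8.6] F [-0.4 -0.8  8. ] T [-0.176 -0.214 -0.006] gap 54.8 64.4
```

View pics/w5.png

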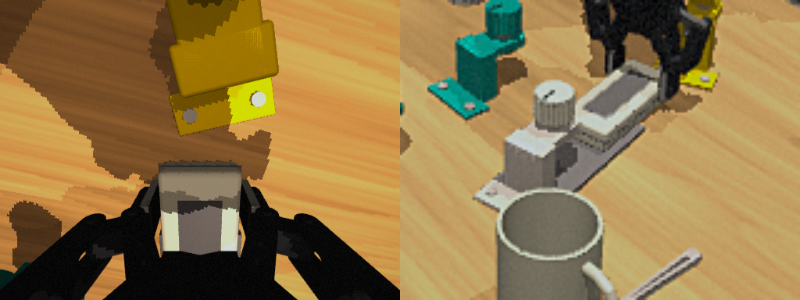

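The case is straight in the grip and sits at the mouth. I'll ease off the plate and slide home with a guard.

Run:
```python
from h import *
import pickle
movel([*RP(-155),9.1],max_speed=10);S("eased")
print(movel([*RP(-92),9.1],max_speed=50,guard=6));S("near")
print(movel([*RP(-72),9.1],max_speed=12,guard=5));s=S("home")
d=np.array(s["eef_pos"][:2])-rest;print("rest-frame tool x",d@U(ry))
```

```text
eased 20.11 [427.9  20.5   9.1] F [ 0.3 -0.7 -0.1] T [-0.033 -0.157 -0.038] gap 54.7 63.5
True
near 21.22 [486.4  35.5   9.1] F [1.7 0.7 4.1] T [-0.1   -0.558 -0.004] gap 54.6 64.0
True
home 21.58 [486.4  35.5   9.1] F [-1.7 -0.4  7.9] T [-0.147  0.09   0.029] gap 55.4 64.4
rest-frame tool x -94.47338188650366
```

Run:
```python
from h import *
q=read_state()["eef_pos"]
movel([q[0],q[1],9.6],max_speed=10);wait(.1);S("eased")
for x in (-90,-86,-82,-78,-74):
    r=movel([*RP(x),9.6],max_speed=15,guard=6);s=S(f"{x} {r}")
    h=s["ft_force"][:2]@U(ry); print("along",round(h,1),"x",round((s["eef_pos"][:2]-rest)@U(ry),1))
    if h<-4: break
```

```text
eased 21.93 [486.3  35.4   9.5] F [-0.9 -0.1 -0. ] T [-0.007 -0.006 -0.032] gap 54.4 63.3
-90 False 22.38 [490.8  36.5   9.6] F [-0.8  0.4 -1.4] T [-0.053  0.067  0.017] gap 54.7 63.3
along -0.7 x -90.0
-86 False 22.8 [494.7  37.5   9.6] F [-0.8 -1.2 -1.4] T [-0.011  0.07  -0.008] gap 54.5 63.3
along -1.1 x -86.0
-82 True 23.12 [498.   38.2   9.2] F [-0.3 -0.1 -0.1] T [-0.031 -0.192  0.025] gap 55.1 63.4
along -0.3 x -82.6
-78 True 23.32 [498.2  38.2   9.1] F [-1.3 -0.4  7.2] T [-0.224  0.084  0.061] gap 54.7 64.4
along -1.4 x -82.4
-74 True 23.55 [498.2  38.2   9.1] F [-0.6 -1.3  9.2] T [-0.152  0.106  0.03 ] gap 54.4 64.4
along -0.9 x -82.4
```

Run:
```python
from h import *
q=read_state()["eef_pos"]
movel([q[0],q[1],9.7],max_speed=10);wait(.1);S("eased")
for x in (-81,-79.5,-78,-76.5):
    r=movel([*RP(x),9.7],max_speed=8,guard=8);s=S(f"{x} {r}")
    h=s["ft_force"][:2]@U(ry); print("along",round(h,1),"x",round((s["eef_pos"][:2]-rest)@U(ry),1))
    if h<-5 or r: break
```

```text
eased 23.91 [498.1  38.2   9.6] F [-0.3  0.6 -1.2] T [ 0.046  0.152 -0.014] gap 54.7 63.4
-81 True 24.12 [498.1  38.2   9.2] F [0.8 0.3 1.5] T [ 0.033 -0.355 -0.006] gap 54.6 63.6
along 0.9 x -82.5
```

It stops repeatedly at -82.5 against the post, where -82 is expected. I'll release, rise and measure the case.

Run:
```python
from h import *
import pickle
from scipy.ndimage import label
open_gripper();S("open")
q=read_state()["eef_pos"]
movel([q[0],q[1],110],max_speed=120)
movel([*RP(-50),260],max_speed=150);S("up")
a=camera("wrist");pickle.dump(a,open("w6.pkl","wb"))
cv2.imwrite("pics/w6.png",cv2.resize(a["image"],(800,600)))
c=cloud(a);z=c[...,2]
def rf(p): d=p[:,:2]-rest; return np.stack([d@U(ry),d@np.array([-np.sin(ry),np.cos(ry)])],1)
l,n=label((z>26)&(z<34))
for i in range(1,n+1):
    m=l==i
    if m.sum()>300:
        q=rf(c[m]);r=cv2.minAreaRect(q.astype(np.float32));print("case",m.sum(),r,np.percentile(q,[1,99],axis=0),c[m][:,2].mean())
        for s0 in range(-105,-25,20):
            w=(q[:,0]>s0)&(q[:,0]<s0+20);print(s0,np.percentile(q[w,1],[2,98]))
m=(z>3.5)&(z<8.5);q=rf(c[m]);q=q[(abs(q[:,1])<45)&(q[:,0]>-125)&(q[:,0]<60)];print("rest",np.percentile(q,[1,99],axis=0))
m=(z>89)&(z<99);q=rf(c[m]);q=q[(abs(q)<30).all(1)];print("knob",len(q),q.mean(0) if len(q) else "")
```

```text
open 24.53 [497.6  38.1   9. ] F [-0.1  0.9 -0.4] T [-0.036  0.021 -0.019] gap 85.7 0.0
up 26.7 [529.1  46.2 259.3] F [-0.5 -0.   0.1] T [ 0.014 -0.02   0.058] gap 85.2 0.0
case 2741 ((-40.57472229003906, -0.3679656982421875), (55.84959030151367, 128.01248168945312), 89.98068237304688) [[-104.46096927  -27.76276906]
 [  16.36465008   26.94911008]] 29.795777350366357
-105 [-26.93148763  26.45776081]
-85 [-27.50469015  26.91496456]
-65 [-26.72595893  26.06587629]
-45 [-26.92446112  26.29875834]
case 1174 ((-25.812652587890625, -363.5818786621094), (49.817115783691406, 80.20479583740234), 34.782249450683594) [[ -62.04975434 -380.26017443]
 [  10.936885   -323.90757983]] 27.853963228732113Traceback (most recent call last):
  File "<stdin>", line 18, in <module>
    return _quantile_unchecked(
        a, q, axis, out, overwrite_input, method, keepdims, weights)
    return _ureduce(a,
                    func=_quantile_ureduce_func,
    ...<5 lines>...
                    overwrite_input=overwrite_input,
                    method=method)
    r = func(a, **kwargs)
    result = _quantile(arr,
                       quantiles=q,
    ...<2 lines>...
                       out=out,
                       weights=wgt)
    slices_having_nans = np.isnan(arr[-1, ...])
                                  ~~~^^^^^^^^^
IndexError: index -1 is out of bounds for axis 0 with size 0
```

View pics/w6.png

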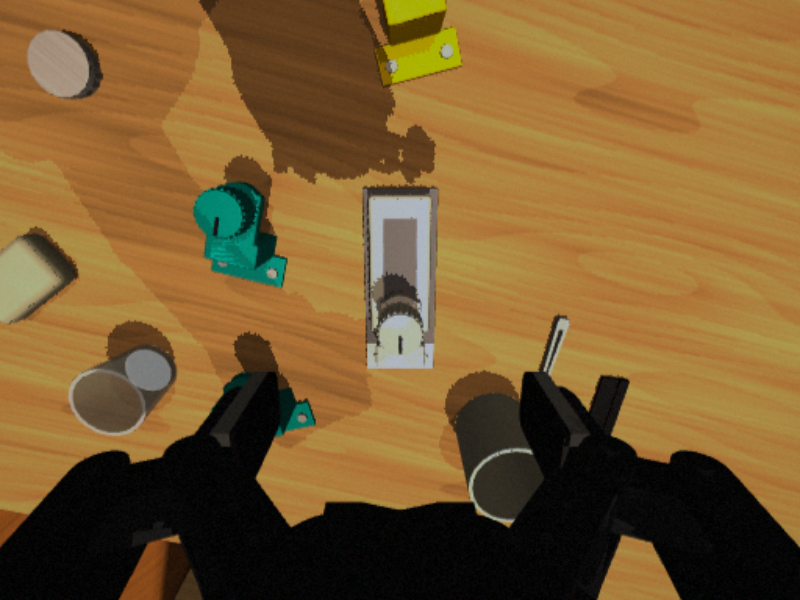

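Case centre is (-40.6,-0.4) mm in the rest frame, straight, with the rear end at (400,192). I'll give it a gentle closed-finger nudge from behind to make sure it is fully home.

Run:
```python
from h import *
movel([*RP(-150),100],max_speed=200)
clamp()
movel([*RP(-140),14],max_speed=120);S("behind")
print(movel([*RP(-105),14],max_speed=20,guard=3.5));s=S("push");print((s["eef_pos"][:2]-rest)@U(ry), s["ft_force"][:2]@U(ry))
movel([*RP(-145),14],max_speed=80)
movel([*RP(-140),130],max_speed=200);open_gripper();S("up")
for y in(ry+np.pi+d for d in(0,.5,1,1.3)):
    j=inverse_kinematics([*rest,62],O(y));print(round(y,2),None if j is None else np.round(j,2))
```

```text
behind 29.48 [442.4  24.3  14.4] F [ 0.6 -0.5  0.4] T [ 0.007  0.002 -0.041] gap -0.0 0.0
True
push 30.65 [466.   30.1  13.7] F [-0.8 -0.2 -0.2] T [-0.001 -0.044 -0.017] gap -0.1 0.0
-115.61182755151893 -0.8415579104017301
up 32.68 [442.4  24.1 130. ] F [-0.8 -1.  -0. ] T [ 0.006 -0.017  0.014] gap 85.2 0.0
3.39 [ 0.43  0.88 -0.96  1.81  0.89  0.95  0.89]
3.89 [ 0.48  0.94 -1.07  1.8   0.97  1.03  1.33]
4.39 [ 0.53  1.01 -1.18  1.8   1.05  1.12  1.78]
4.69 [ 0.55  1.04 -1.22  1.8   1.08  1.16  2.07]
```

The nudge met the case at once, where a fully home case should be. Next is the knob: grip it and turn clockwise in small steps, watching the torque.

```bash
cat >> h.py <<'E'
def tz(n=6):
    v=[]
    for _ in range(n): v.append(read_state()["torque"][2]); wait(.02)
    return np.mean(v)
def yaw_now():
    R=np.array(read_state()["tool_rot"]); return np.arctan2(R[1,0],R[0,0])%(2*np.pi)
E
python3 - <<'E'
from h import *
import json
y0=4.39; K=[*rest,62.]
movep([*rest,130],O(y0))
print(movel(K,max_speed=80,guard=8));S("at knob");t0=tz()
clamp();S("grip");t1=tz();print("tz",t0,t1)
log=[];y=y0
while y0-y<2.3:
    y-=.06; movel(K,frame=O(y)); t=tz(5); log.append((round(y0-y,2),round(y0-yaw_now(),3),round(t,3)))
    T=[l[2] for l in log]
    if len(T)>5 and abs(np.mean(T[-2:])-np.median(T[1:-2]))>.06: break
print(log);S("end");json.dump(log,open("log.json","w"))
E
```

```text
False
at knob 34.62 [578.2  58.8  62.4] F [-0.3  0.6  0.7] T [-0.004  0.022  0.042] gap 85.4 0.0
grip 35.24 [578.3  58.6  62.4] F [ 0.5 -1.1  4.8] T [-0.357 -0.043  0.027] gap 34.6 59.2
tz 0.003562566677013709 0.01807879485354488
[(0.06, np.float64(0.059), np.float64(-0.076)), (0.12, np.float64(0.119), np.float64(-0.096)), (0.18, np.float64(0.179), np.float64(-0.087)), (0.24, np.float64(0.239), np.float64(-0.07)), (0.3, np.float64(0.299), np.float64(-0.072)), (0.36, np.float64(0.359), np.float64(-0.055)), (0.42, np.float64(0.419), np.float64(-0.055)), (0.48, np.float64(0.479), np.float64(-0.091)), (0.54, np.float64(0.539), np.float64(-0.062)), (0.6, np.float64(0.599), np.float64(-0.06)), (0.66, np.float64(0.659), np.float64(-0.068)), (0.72, np.float64(0.719), np.float64(-0.065)), (0.78, np.float64(0.779), np.float64(-0.067)), (0.84, np.float64(0.839), np.float64(-0.062)), (0.9, np.float64(0.899), np.float64(-0.069)), (0.96, np.float64(0.959), np.float64(-0.071)), (1.02, np.float64(1.019), np.float64(-0.075)), (1.08, np.float64(1.079), np.float64(-0.066)), (1.14, np.float64(1.139), np.float64(-0.091)), (1.2, np.float64(1.199), np.float64(-0.066)), (1.26, np.float64(1.259), np.float64(-0.061)), (1.32, np.float64(1.319), np.float64(-0.082)), (1.38, np.float64(1.379), np.float64(-0.086)), (1.44, np.float64(1.439), np.float64(-0.081)), (1.5, np.float64(1.499), np.float64(-0.036)), (1.56, np.float64(1.559), np.float64(-0.082)), (1.62, np.float64(1.619), np.float64(-0.064)), (1.68, np.float64(1.679), np.float64(-0.088)), (1.74, np.float64(1.739), np.float64(-0.059)), (1.8, np.float64(1.798), np.float64(-0.061)), (1.86, np.float64(1.858), np.float64(0.001)), (1.92, np.float64(1.918), np.float64(-0.01))]
end 46.01 [578.1  59.5  62.3] F [-0.7  2.9  6.6] T [ 0.484  0.113 -0.002] gap 34.1 59.3
```

Run:
```python
from h import *
y0=4.39; K=[*rest,62.];y=y0-1.92
print(round(tz(8),3))
pk=-9
while y0-y<2.19:
    y-=.04; movel(K,frame=O(y)); t=tz(8); print(round(y0-y,2),round(t,3),end="; ")
    pk=max(pk,t)
    if pk>.02 and t<pk-.03: print("drop");break
S("end")
```

```text
-0.051
1.96 0.072; 2.0 0.058; 2.04 0.066; 2.08 0.035; drop
end 47.67 [578.2  59.5  62.4] F [-1.2  2.6  5.9] T [ 0.49   0.043 -0.01 ] gap 34.8 59.2
```

Run:
```python
from h import *
y0=4.39; K=[*rest,62.];y=y0-2.08
for _ in range(4):
    y-=.04; movel(K,frame=O(y)); print(round(y0-y,2),round(tz(10),3),end="; ")
S("end")
```

```text
2.12 0.012; 2.16 0.025; 2.2 0.025; 2.24 0.087; end 49.34 [578.2  59.6  62.4] F [0.  2.8 5.7] T [ 0.594 -0.086  0.052] gap 34.4 59.2
```

The torque rose by 0.13, gave way at about 2.08 rad and is climbing again, so there has been one click and the second is not reached. I'll stop here, release, retreat and check.

Run:
```python
from h import *
import pickle
open_gripper();S("open")
movel([*rest,140],max_speed=120)
movep([*RP(-50),260],O(ry+np.pi));S("up")
a=camera("wrist")
c=cloud(a);z=c[...,2];d=c[...,:2]-rest;q=np.stack([d@U(ry),d@np.array([-np.sin(ry),np.cos(ry)])],-1)
m=(z>26)&(z<34)&(abs(q[...,1])<45)&(q[...,0]>-130)&(q[...,0]<40)
print(cv2.minAreaRect(q[m].astype(np.float32)),np.percentile(q[m],[1,99],axis=0),z[m].mean())
cv2.imwrite("pics/w7.png",a["image"])
```

```text
open 49.89 [578.   58.7  62. ] F [ 0.2 -0.2 -0.2] T [0.033 0.036 0.013] gap 85.3 0.0
up 51.83 [529.5  46.3 259.4] F [ 0.2 -0.  -0.7] T [0.017 0.014 0.008] gap 85.3 0.0
((-40.900665283203125, -0.3997173309326172), (127.9533462524414, 55.893714904785156), 0.02462434582412243) [[-103.65263073  -27.6220432 ]
 [  16.21139692   27.00645645]] 29.801969344855568
```

View pics/w7.png

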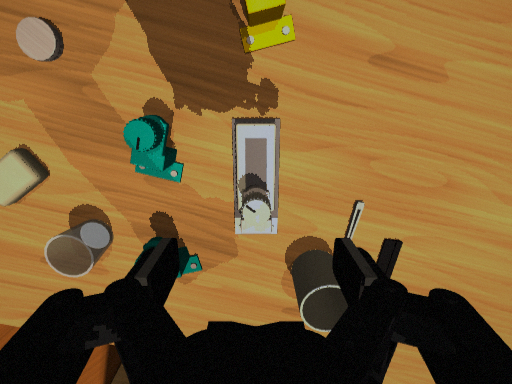

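The case is straight and home at (257,165), the knob's line at (252,208) has turned as commanded, and the other things in view are unmoved. Handing in.

```bash
python3 -c "
from workcell import *
print(finish_job())"
```

```text
the job is handed in; nothing more can be done
None
```

The case is on the rest, straight and home against the back post, and clamped with the knob stopped after its first click (read from the torque dip). On the way it touched the clip's knob lightly (about 9 N) and skewed in the grip, so I set it down and regrasped it. The job is handed in.

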